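# Lay a culture flask down on the rocker

## Robot

A 7-joint arm with a two-finger parallel gripper is mounted at the origin on the work surface. World frame = base frame: x ahead of the robot, y to its left, z up, the work surface at z = 0. Lengths are in mm, angles in rad, forces in N, time in s.
With the tool pointing down it reaches from about 400 to 875 mm from the base axis. Payload 4.4 kg.
Tool frame: the origin (TCP) lies at the very end of the fingers, on their centre line; the grasp point (between the pads) lies 19 mm behind it; z points along the fingers, y is the line along which they close (so a half turn about z gives the same grasp; the last joint's range is limited). The gripper opens to 85 mm and grips with 20 to 120 N. Pads are 22 mm wide; open, the fingers measure 114 mm over their backs; the gripper's body (76 mm by 85 mm) begins 54 mm behind the grasp point. The pads swing forward as they close: fully open they stand 13 mm farther back than shut.
Start: joints at [1.091, 0.628, 0.038, 1.517, -0.027, 0.996, -0.02], TCP at [261.388, -595.142, 231.313] pointing down, gripper open.
Joint ranges: [-3.06, 3.06], [-0.37, 2.12], [-1.25, 1.32], [0.18, 2.47], [-1.1, 4.24], [0.23, 1.98], [-2.94, 2.94]. Speed limits (rad/s): [2.57, 2.57, 3.14, 3.14, 3.14, 3.14, 3.14].

## Interface

Orientations are given as [roll, pitch, yaw] about the fixed x, y, z axes, in that order (R = Rz(yaw) Ry(pitch) Rx(roll)).
In Python, from cell import read_state, get_image, camera_info, finish_job gives the robot as it stands.
- The arm moves only by the tool play_rows, never from a script. Its argument "deltas" is one flat list of numbers, 7 for each row, row after row: the shift along the tool's x, y, z in mm, then the turn, a rotation vector about the tool's x, y, z in rad, then the opening, from 0 (shut) to 1 (fully open). In form: [dx, dy, dz, ax, ay, az, grip, dx, dy, dz, ax, ay, az, grip, ...]. A call has 1 to 10 rows; each row is the pose to reach, as a shift and turn from the pose commanded when the call began, along the tool's axes at that moment; what a row does not reach only later rows make up. A row lasts 1/8 s, in which the tool goes at most 62.5 mm and 10.7 degrees, less where a joint would pass 70% of its speed; a pose out of reach is approached as far as the arm can. A call with a gripper value outside its range is refused whole. The fingers move at their own pace and stop on an object; the grip force is fixed at half the most. Time passes only in rows, so rows that repeat a pose let the fingers close. It gives the time, the measured TCP pose, the force, the opening and the grip force at its end, in the units of the state.
- read_state(): the state, without advancing time (a new reading comes with each control period).
- get_image(name): name is "scene" or "side" or "wrist"; returns the picture (480x640x3 uint8, red, green, blue); there is no depth.
- camera_info(name): a dict with "fx", "fy", "cx", "cy" (pixels), "distortion" ([k1, k2, p1, p2, k3] as OpenCV has them; the pictures are not rectified), "T" (4x4, takes a point from camera to world coordinates). Camera axes: x right, y down, z forward; pixel columns grow to the right and rows downward; lengths in mm; the calibration is good to about 2 mm. A picture is of the moment at which its call begins: read the wrist's pose just before it. camera_info takes no time and is no camera call; for the wrist camera it gives the pose at the moment of the call.
- finish_job(): hands the job in; it is judged then, once.
The state is a dict: "clock": time; "qpos": joint angles; "qd": joint speeds; "tau": joint torques, N m; "eef_pos": TCP position; "tool_rot": TCP orientation; "force": force on the tool from outside, world axes, zero at the start; "torque": the same for the moment, N m; "width": finger opening in mm; "gripper_force": force on a finger pad.
Only numpy, scipy, OpenCV 4.12 (cv2) and the standard library are available. Lean on these libraries where they do the work, as an engineer would, in place of code of your own. Each camera call takes 0.05 s, during which the arm holds its last target. There are 200 camera calls.

## Task

The large culture flask standing on the rocker platform has to lie on its flat growth face, the broad side that its neck leans away from: tip it over at the cap with your fingertips and let it down gently all the way, never letting it fall. Then push it along by its cap until its base sits flat against the end rail it was standing in front of. Use light touches only, do not squeeze the flask or lift it off the platform, and leave the small flask and the things on the bench where they are.

Things in the scene. Friction and masses are not known exactly. Their poses are not given: they have to be found in the camera images.
- flask: large clear plastic culture flask, blue screw cap, 75 to 140 g, standing loose on the rocker's mat. Origin: centre of its underside; z from base to cap (up at the start), x along its width, +y out of the broad growth face it must lie on. Body 84 mm wide (x), 37 mm thick (y), straight to z = 95 mm; shoulders taper from there to the neck at z = 117 mm
- flask_cap (a point): centre of the cap's end face, at y = -10, z = 151 mm in the flask's frame (same axes). The cap is 33 mm in diameter and 21 mm long, on a 25 mm neck; both lean 0.26 rad towards the flask's -y, so when the flask lies on its growth face the cap's end face has its lowest point 13 mm and its highest 45 mm above the mat
- flask_heel (a point): middle of the flask's growth-side bottom edge (18.5 mm along +y from the flask's origin; same axes), the edge it tips about; past roughly 17 degrees of tilt it falls by itself. This edge stays on the mat throughout and in the end lies at the foot of the rail
- stop (a point): point at mat level in the middle of the inner face of the end rail that the flask must finish against. Axes as the rocker's: +y points along the platform away from this rail, x along the rail. The flask stands 10 to 45 mm in front of the rail, its growth face looking along +y within about 8 degrees
- rocker: see-saw laboratory rocker, switched off and fixed, platform level. Origin: centre of its underside; platform 270 mm (x) by 340 mm (y), its rubber mat 118 mm above the bench, on a 250 x 250 mm housing. Steel end rails 10 mm thick, 15 mm above the mat, inner faces at y = -154 mm (the stop) and +154 mm; side lips 3 mm thick, 3 mm above the mat
- small_flask: bystander: a small flask of the same shape already lying on the platform beside the large one, 48 mm wide (x), 25 mm high, 98 mm long; origin at the middle of its base's lower edge, its length along +y to the cap
- media_bottle: bystander on the bench: round glass bottle, 70 mm in diameter, 140 mm tall, origin under its centre
- tip_box: bystander on the bench: closed pipette-tip box, 120 x 85 x 62 mm, origin under its centre
- tube_rack: bystander on the bench: blue rack 75 x 150 x 55 mm holding three capped tubes that reach 116 mm, origin under its centre
Things that resemble listed ones, but are neither listed nor needed, are in the scene too. Leave any brown look-alike of the flask alone.

How it is judged (in metres and radians):
At the end, for the whole second after the job is handed in: The flask lies at rest on its growth face on the mat (within 0.09 rad), its base along the rail: heel edge within 5 mm of the rail's inner face and within 0.06 rad of parallel, in its own lane (heel middle 95 mm towards the near lip to 20 mm past the rail's middle) (angle between flask's own y axis and vertical above 3.05 rad and y of flask_heel in the frame of stop between -0.004 and 0.005 m and z of flask_heel in the frame of stop below 0.004 m and x of flask_heel in the frame of stop between -0.095 and 0.02 m and angle between the z axis of flask and the y axis of rocker, either way round below 0.06 rad and linear speed of flask below 0.01 m/s and angular speed of flask below 0.1 rad/s); the robot touches nothing.
It fails at once if the flask is let fall (it turns faster than 4 rad/s) (angular speed of flask above 4 rad/s).
It fails at once if the flask is lifted: its heel edge is more than 12 mm above the mat (z of flask_heel in the frame of stop above 0.012 m).
It fails at once if the fingers squeeze or press the flask with over 15 N while it is away from the rail, or over 50 N at the rail ((contact force between the fingers and flask above 15 N and y of flask_heel in the frame of stop above 0.012 m) or contact force between the fingers and flask above 50 N).
It fails at once if the small flask is moved by more than 12 mm (distance of small_flask from where it was at the start of the episode above 0.012 m).
It fails at once if a thing on the bench is moved by more than 15 mm (distance of any of media_bottle, tip_box, tube_rack from where it was at the start of the episode above 0.015 m).
It also fails if it takes over 67 s, if anything falls off the work surface, if the arm or the gripper's body presses on something with over 40 N, if the wrist force passes 120 N, or if a joint passes its speed limit or range.

## Working session

There is one attempt and no reset: what is moved stays moved. The work goes in short steps, Python scripts to look and compute and a tool call to move; the robot and the scene stay as the last step left them, time stands still between calls to the robot, and variables do not carry over. Pictures are saved under pics/ and viewed, at most 10 in all, crops included, and the job is handed in when it is done.

Besides the shell and the picture viewer there is one more tool, called as name(argument=value, ...) on one line, values as JSON. play_rows: Moves the arm, as the interface text tells. Its arguments: {"type":"object","properties":{"deltas":{"type":"array"}},"required":["deltas"]}

```bash
mkdir -p pics; python3 - <<'E'
from cell import *
import cv2
s=read_state();print(s)
for n in ("scene","side"):
    im=get_image(n);cv2.imwrite(f"pics/{n}0.png",im[:,:,::-1])
    c=camera_info(n);print(n,c)
E
```

```text
{'clock': 0.0, 'qpos': array([ 1.09118759,  0.6293032 ,  0.0384239 ,  1.51844866, -0.02701018,
        0.99625386, -0.02001126]), 'qd': array([-0.00021872,  0.00054703,  0.00151574, -0.0007539 ,  0.00024631,
        0.00249192, -0.00102221]), 'tau': array([ 1.98706821e-04, -5.63396323e+01,  1.22617140e+00, -1.93435639e+01,
        1.09784456e-02,  1.06581356e-02, -1.24029563e-05]), 'eef_pos': array([ 261.14058404, -594.52525839,  230.39075971]), 'tool_rot': array([-3.13969684e+00,  5.12169162e-06,  4.13804723e-01]), 'force': array([-0.35100982,  1.10264431, -0.23280118]), 'torque': array([-0.01256651, -0.04447183, -0.01849471]), 'gripper_force': 0.0, 'width': 85.37080219064343}
scene {'fx': 618.1083643825204, 'fy': 618.1083643825204, 'cx': 319.14711749180805, 'cy': 248.03787943828334, 'distortion': array([-0.02745348,  0.        ,  0.        ,  0.        ,  0.        ]), 'T': array([[-4.82677506e-01,  5.48893443e-01, -6.82450301e-01,
         1.71077827e+03],
       [ 8.75637409e-01,  3.17384841e-01, -3.64041194e-01,
         6.46617729e+02],
       [ 1.67795564e-02, -7.73293509e-01, -6.33826156e-01,
         1.24841143e+03],
       [ 0.00000000e+00,  0.00000000e+00,  0.00000000e+00,
         1.00000000e+00]])}
side {'fx': 504.5249290296438, 'fy': 504.5249290296438, 'cx': 312.5147874143725, 'cy': 248.62163130595377, 'distortion': array([-0.002983,  0.      ,  0.      ,  0.      ,  0.      ]), 'T': array([[-7.16123605e-01,  5.14709980e-01, -4.71424034e-01,
         1.12552713e+03],
       [ 6.97749902e-01,  5.10831069e-01, -5.02191889e-01,
         5.99826186e+02],
       [-1.76651341e-02, -6.88567539e-01, -7.24957024e-01,
         9.86098064e+02],
       [ 0.00000000e+00,  0.00000000e+00,  0.00000000e+00,
         1.00000000e+00]])}
```

View pics/scene0.png

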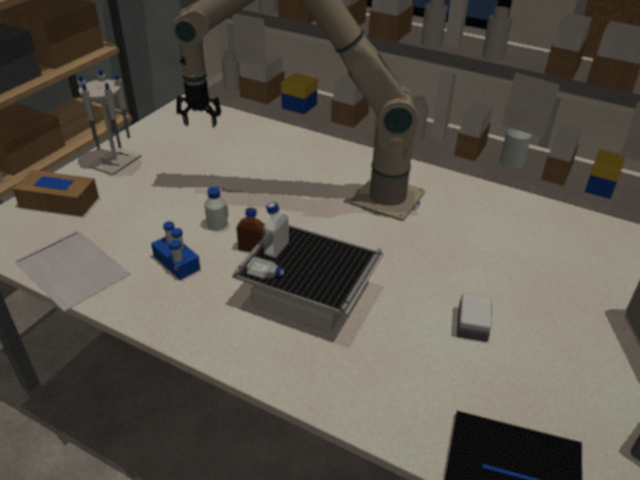

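View pics/side0.png

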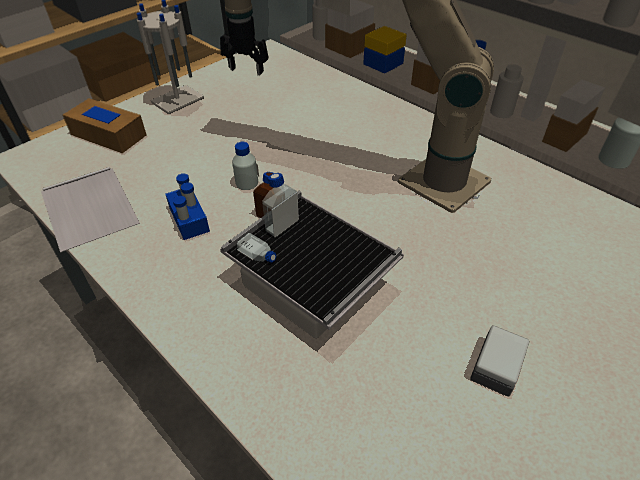

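The platform sits around (310,265) in the scene view and (310,245) in the side view. The large flask stands at its left end, with the brown look-alike behind it and the small flask beside it.

```bash
python3 - <<'E'
import cv2
a=cv2.imread("pics/scene0.png")[190:340,220:400];cv2.imwrite("pics/a.png",cv2.resize(a,None,fx=4,fy=4,interpolation=cv2.INTER_CUBIC))
a=cv2.imread("pics/side0.png")[160:330,215:410];cv2.imwrite("pics/b.png",cv2.resize(a,None,fx=3.5,fy=3.5,interpolation=cv2.INTER_CUBIC))
E
```

```text
(no output)
```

View pics/a.png

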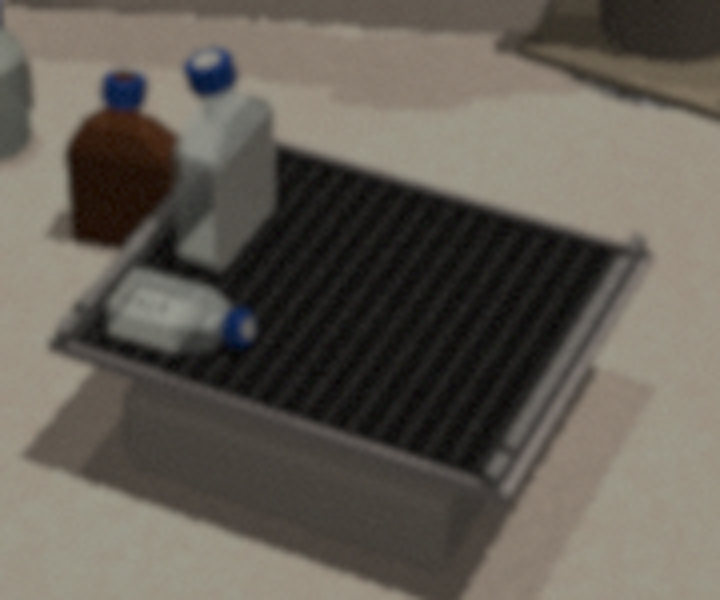

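View pics/b.png

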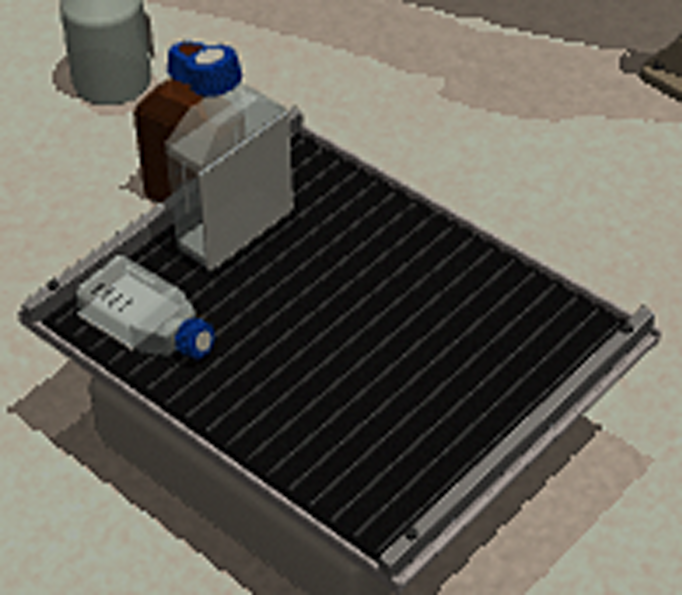

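```bash
cat > h.py <<'E'
from cell import *
import numpy as np, cv2
from scipy.optimize import least_squares
from scipy.spatial.transform import Rotation as Ro
def proj(n,P,c=None):
    c=c or camera_info(n);T=np.linalg.inv(c["T"]);K=np.array([[c["fx"],0,c["cx"]],[0,c["fy"],c["cy"]],[0,0,1]])
    return cv2.projectPoints(np.atleast_2d(P).astype(float),cv2.Rodrigues(T[:3,:3])[0],T[:3,3],K,c["distortion"])[0][:,0]
def plane(n,uv,z,c=None):
    c=c or camera_info(n);K=np.array([[c["fx"],0,c["cx"]],[0,c["fy"],c["cy"]],[0,0,1]])
    p=cv2.undistortPoints(np.array([[uv]],float),K,c["distortion"])[0,0];d=c["T"][:3,:3]@[p[0],p[1],1];o=c["T"][:3,3]
    return o+d*(z-o[2])/d[2]
def fit(obs,x0,z):
    cs={n:camera_info(n) for n in("scene","side")}
    def r(q):
        R=Ro.from_euler('z',q[2]).as_matrix();o=[]
        for n,uv,p in obs:o.append(proj(n,R@np.array(p,float)+[q[0],q[1],z],cs[n])[0]-uv)
        return np.array(o).ravel()
    s=least_squares(r,x0,loss='soft_l1');return s.x,r(s.x).reshape(-1,2)
E
python3 - <<'E'
from h import *
S=lambda u,v:("scene",(220+u/4-.4,190+v/4-.4)); D=lambda u,v:("side",(215+u/3.5-.35,160+v/3.5-.35))
for q in [S(55,345),S(648,255),S(495,490),D(22,315),D(398,580),D(658,335)]: print(plane(*q,118).round(0))
y0=np.degrees(0)
obs=[(*S(55,345),(135,-170,118)),(*S(495,490),(135,170,118)),(*S(650,255),(-135,170,118)),(*D(22,315),(135,-170,118)),(*D(398,580),(135,170,118)),(*D(658,335),(-135,170,118))]
x,r=fit(obs,[600,-100,.3],0);print(x,r.round(1).tolist())
f=[(*S(222,270),(42,18.5,0)),(*D(210,268),(42,18.5,0)),(*D(292,212),(-42,18.5,0)),(*D(203,172),(42,18.5,95)),(*D(294,120),(-42,18.5,95)),(*S(208,59),(0,-10,151)),(*D(210,56),(0,-10,151)),(*S(273,205),(-42,18.5,0))]
xf,rf=fit(f,[x[0],x[1]-100,x[2]],118);print(xf,rf.round(1).tolist())
R=Ro.from_euler('z',x[2]).as_matrix()
print("in rocker",(R.T@[xf[0]-x[0],xf[1]-x[1],0]), xf[2]-x[2])
E
```

```text
[ 716. -148.  118.]
[425. 164. 118.]
[690. 176. 118.]
[ 717. -154.  118.]
[691. 179. 118.]
[428. 163. 118.]
[5.69984455e+02 3.14626032e+00 6.61142169e-02] [[-3.1, -1.2], [1.2, 1.7], [-0.3, -0.2], [-0.6, -1.0], [0.1, 1.5], [1.2, -0.8]]
[ 5.57713265e+02 -1.11780627e+02  4.16710493e-02] [[-1.5, 1.4], [0.8, 1.5], [1.6, -0.1], [-0.1, -0.3], [-0.4, -3.0], [-1.1, 0.0], [0.8, -0.3], [0.0, 1.1]]
in rocker [ -19.83714667 -113.8650916     0.        ] -0.024443167670714187
```

play_rows(deltas=[0,0,-60,0,0,0,1,40,-28,-110,0,0,0.1,1,90,-62,-110,0,0,0.2,1,140,-96,-110,0,0,0.3,1,190,-130,-110,0,0,0.364,1,240,-164,-110,0,0,0.364,1,300,-205,-110,0,0,0.364,1,360,-246,-110,0,0,0.364,1,420,-287,-110,0,0,0.364,1,463,-317,-110,0,0,0.364,1])

```text
clock: 1.35
eef_pos: [547.7, -134.4, 341.1]
tool_rot: [3.141, 0.0, 0.05]
force: [0.1, -0.4, 0.1]
width: 85.3
gripper_force: 0.0
```

play_rows(deltas=[0,0,0,0,0,0,1,0,0,0,0,0,0,1,0,0,0,0,0,0,1])

```text
clock: 1.72
eef_pos: [546.3, -138.0, 341.2]
tool_rot: [3.141, 0.001, 0.047]
force: [0.5, -0.2, -0.1]
width: 85.6
gripper_force: 0.0
```

```bash
python3 - <<'E'
from h import *
s=read_state();print(s['clock'],s['eef_pos'],s['tool_rot'],s['force'],s['qpos'])
c=camera_info("wrist");print(c)
im=get_image("wrist");cv2.imwrite("pics/w1.png",im[:,:,::-1])
np.save("w1T.npy",c["T"])
E
```

```text
1.725 [ 546.31310959 -137.95361522  341.22671628] [3.14084281e+00 6.68613617e-04 4.69122319e-02] [ 0.48608363 -0.16333962 -0.09158053] [ 0.18613791  0.39705472  0.0160007   1.60807    -0.00583707  1.13698436
 -1.32053363]
{'fx': 363.9095174211219, 'fy': 363.9095174211219, 'cx': 317.95138932867457, 'cy': 235.35279350360076, 'distortion': array([-0.03964522,  0.        ,  0.        ,  0.        ,  0.        ]), 'T': array([[ 4.73022655e-02, -9.64577320e-01, -2.59524738e-01,
         6.10817002e+02],
       [-9.98880512e-01, -4.57991518e-02, -1.18389027e-02,
        -1.34530772e+02],
       [-4.66475846e-04,  2.59794210e-01, -9.65663891e-01,
         4.82097830e+02],
       [ 0.00000000e+00,  0.00000000e+00,  0.00000000e+00,
         1.00000000e+00]])}
```

View pics/w1.png

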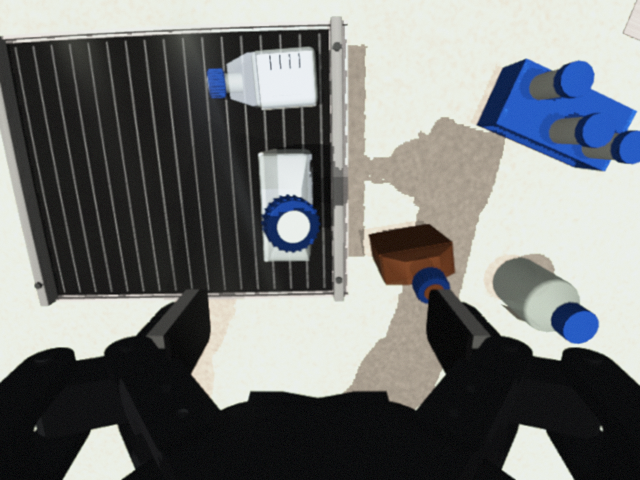

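```bash
python3 - <<'E'
from h import *
c=camera_info("wrist");c["T"]=np.load("w1T.npy")
for n,uv,z in [("cap",(294,228),269),("rail in",(331,25),133),("rail in",(333,298),133),("rail out",(343,20),133),("rail out",(345,298),133),("rail2 in",(9,40),133),("rail2 in",(48,300),133),("farlip",(200,29),121),("nearlip",(200,296),121),("body gf top-far",(259,152),213),("body back top-far",(311,151),213),("gf near",(264,261),213),("back near",(309,261),213),("gf bottom far",(259,152),118)]:
    print(n,plane("wrist",uv,z,c)[:2].round(1))
# predicted flask corners
for yaw in(.0417,.066): print(proj("wrist",Ro.from_euler('z',yaw).apply([(42,18.5,0),(-42,18.5,0),(42,18.5,95),(-42,18.5,95),(42,-18.5,95),(-42,-18.5,95),(0,-10,151)])+[557.7,-111.8,118],c).round(0).tolist())
print(proj("wrist",Ro.from_euler('z',.066).apply([(135,-154,133),(-135,-154,133),(135,-164,133),(135,154,133),(-135,154,133),(0,-154,118)])+[570,3.1,0],c).round(0).tolist())
E
python3 - <<'E'
import cv2
a=cv2.imread("pics/w1.png")[10:310,200:360];cv2.imwrite("pics/w1c.png",cv2.resize(a,(320*1,600),interpolation=cv2.INTER_CUBIC))
E
```

```text
cap [ 557.4 -122.5]
rail in [ 706.8 -141.2]
rail in [ 450.2 -157.7]
rail out [ 711.3 -151.4]
rail out [ 450.7 -170.2]
rail2 in [686.2 148.5]
rail2 in [431.7 146.6]
farlip [702.  -23.1]
nearlip [439.8 -14.7]
body gf top-far [598.9 -92.3]
body back top-far [ 601.3 -129.8]
gf near [515.8 -96.7]
back near [ 517.5 -131.8]
gf bottom far [594.6 -77.4]
[[274.0, 148.0], [276.0, 232.0], [258.0, 152.0], [262.0, 262.0], [309.0, 152.0], [309.0, 262.0], [293.0, 227.0]]
[[273.0, 149.0], [277.0, 232.0], [257.0, 153.0], [263.0, 262.0], [308.0, 151.0], [311.0, 262.0], [293.0, 226.0]]
[[332.0, 15.0], [334.0, 302.0], [344.0, 15.0], [-10.0, 30.0], [48.0, 305.0], [333.0, 170.0]]
```

View pics/w1c.png

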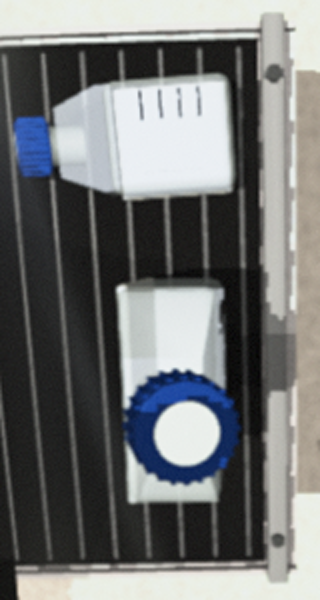

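play_rows(deltas=[0,-40,0,-0.15,0,0,1,0,-80,0,-0.3,0,0,1,0,-120,0,-0.45,0,0,1,0,-170,0,-0.6,0,0,1,0,-200,30,-0.75,0,0,1,0,-200,60,-0.9,0,0,1,0,-200,100,-1.0,0,0,1,0,-200,100,-1.0,0,0,1,0,-200,100,-1.0,0,0,1,0,-200,100,-1.0,0,0,1])

```text
clock: 3.02
eef_pos: [538.4, 62.4, 244.8]
tool_rot: [2.145, -0.006, 0.047]
force: [-0.1, -0.3, 0.7]
width: 85.4
gripper_force: 0.0
```

```bash
python3 - <<'E'
from h import *
s=read_state();print(s['clock'],s['eef_pos'],s['tool_rot'],s['force'],s['qpos'])
E
```

```text
3.025 [538.37435264  62.40895089 244.76383814] [ 2.14517348 -0.00589187  0.04669465] [-0.08161552 -0.29192306  0.69058887] [-0.74790006  0.78981324  0.17891652  1.68993695  0.70320347  1.35835755
 -2.51847229]
```

```bash
cat >> h.py <<'E'
def rows(wps,base=None):
    # wps: [(x,y,z,yaw,tilt)], TCP; prints deltas in the present tool frame
    s=read_state();R0=Ro.from_euler('xyz',s['tool_rot']);p0=s['eef_pos']
    print(s['clock'],p0.round(1),s['tool_rot'].round(3),s['force'].round(2),round(s['width'],1))
    for w in wps:
        R=Ro.from_euler('xyz',[np.pi-w[4],0,w[3]])
        print(R0.inv().apply(np.array(w[:3])-p0).round(1).tolist(),(R0.inv()*R).as_rotvec().round(3).tolist())
E
python3 -c "
from h import *
rows([(557.5,-119,330,.045,0),(557.5,-119,243,.045,0)])"
```

```text
3.025 [538.4  62.4 244.8] [ 2.145 -0.006  0.047] [-0.08 -0.29  0.69] 85.4
[11.1, 170.4, 106.6] [0.996, -0.006, -0.001]
[10.6, 97.4, 153.9] [0.996, -0.006, -0.001]
```

play_rows(deltas=[0,36,-24,0.15,0,0,1,0,73,-47,0.3,0,0,1,3,95,-20,0.45,0,0,1,5,115,10,0.6,0,0,1,7,135,45,0.75,-0.006,0,1,9,155,80,0.9,-0.006,0,1,11,170,106,0.996,-0.006,0,1,11,170,106,0.996,-0.006,0,1,11,170,106,0.996,-0.006,0,1,11,170,106,0.996,-0.006,0,1])

```text
clock: 4.28
eef_pos: [557.3, -114.9, 328.4]
tool_rot: [3.138, 0.003, 0.05]
force: [-0.1, 0.3, 0.4]
width: 85.7
gripper_force: 0.0
```

```bash
python3 -c "
from h import *
rows([(557.5,-119,290,.045,0),(557.5,-119,243,.045,0)])"
```

```text
4.275 [ 557.3 -114.9  328.4] [3.138e+00 3.000e-03 5.000e-02] [-0.05  0.28  0.37] 85.7
[0.1, 4.0, 38.5] [0.004, 0.003, 0.005]
[0.3, 3.8, 85.5] [0.004, 0.003, 0.005]
```

play_rows(deltas=[0,4,10,0,0,0,1,0,4,30,0,0,0,1,0,4,50,0,0,0,1,0,4,65,0,0,0,1,0,4,80,0,0,0,1,0,4,85,0,0,0,1,0,4,85,0,0,0,0.75,0,4,85,0,0,0,0.65,0,4,85,0,0,0,0.65,0,4,85,0,0,0,0.65])

```text
clock: 5.52
eef_pos: [557.1, -121.1, 242.5]
tool_rot: [3.137, 0.004, 0.047]
force: [0.5, -0.2, 0.5]
width: 55.8
gripper_force: 0.0
```

```bash
python3 - <<'E'
from h import *
s=read_state();print(s['eef_pos'],s['tool_rot'],s['force'],s['width'])
cs={n:camera_info(n) for n in("side","wrist")}
a=get_image("side")[160:260,235:335,::-1];w=get_image("wrist")[100:420,160:520,::-1]
b=np.zeros((480,900,3),np.uint8);b[:400,:400]=cv2.resize(a,(400,400),interpolation=cv2.INTER_CUBIC);b[:356,400:800]=cv2.resize(w,(400,356))
cv2.imwrite("pics/s2.png",b[:400,:800])
E
```

```text
[ 557.13142574 -121.07301584  242.47847238] [3.13744206 0.0043471  0.04700706] [ 0.47459369 -0.21521922  0.45607516] 55.76757242731245
```

View pics/s2.png

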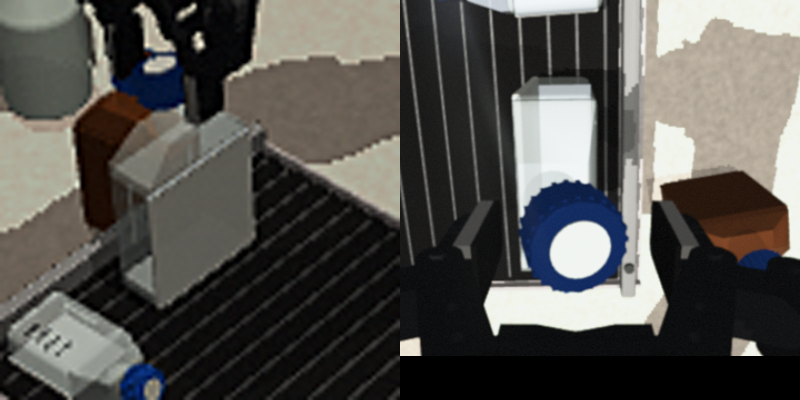

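play_rows(deltas=[0,0,0,0,0,0,0.56,0,-4,0,0,0,0,0.56,0,-8,0,0,0,0,0.56,0,-12,0,0,0,0,0.56,0,-16,0,0,0,0,0.56,0,-20,0,0,0,0,0.56,0,-24,0,0,0,0,0.56,0,-28,0,0,0,0,0.56,0,-32,0,0,0,0,0.56,0,-36,0,0,0,0,0.56])

```text
clock: 6.88
eef_pos: [555.3, -84.8, 242.0]
tool_rot: [3.138, 0.005, 0.047]
force: [-0.3, -0.4, -0.3]
width: 47.9
gripper_force: 0.0
```

```bash
cat >> h.py <<'E'
H=np.array([556.9,-93.3]);YW=.046
def wp(phi,tau,s,w,eps=5,dh=0):
    """TCP for flask tilt phi, tool tilt tau (deg), lower pad touching the cap's end rim B with tip s beyond it"""
    f,t=np.radians([phi,tau]);rot=lambda y,z:np.array([y*np.cos(f)+z*np.sin(f),-y*np.sin(f)+z*np.cos(f)])
    B,C=rot(-12.5,155.2),rot(-7.1,134.9);d=np.array([-np.sin(t),-np.cos(t)]);n=np.array([-np.cos(t),np.sin(t)])
    off=min(B@n,C@n)               # pad plane touches lower of the two
    tcp=n*(off+w/2)+d*(B@d+s+eps)
    tipback=n*(off-12)+d*(B@d+s)
    u=tcp[0]+dh
    return (H[0]-YW*u,H[1]+u,118+tcp[1],YW,t),tipback[1],B
E
python3 - <<'E'
from h import *
rows([(557,-120,242,.046,0)])
for a in [(17,0,20),(25,5,20),(35,13,18),(50,25,16),(65,38,14),(80,50,10),(86,55,6),(89,57,4)]:
    q,tb,B=wp(*a,48);print(a,np.round(q,2),"tipback z",tb.round(1),"B",B.round(1))
E
```

```text
6.875 [555.3 -84.8 242. ] [3.138 0.005 0.047] [-0.25 -0.37 -0.25] 47.9
[0.1, 35.3, 0.1] [0.004, 0.005, 0.001]
(17, 0, 20) [ 5.5647e+02 -8.3880e+01  2.4507e+02  5.0000e-02  0.0000e+00] tipback z 132.1 B [ 33.4 152.1]
(25, 5, 20) [ 5.5560e+02 -6.5130e+01  2.4113e+02  5.0000e-02  9.0000e-02] tipback z 125.0 B [ 54.3 145.9]
(35, 13, 18) [ 5.5459e+02 -4.3080e+01  2.3529e+02  5.0000e-02  2.3000e-01] tipback z 114.1 B [ 78.8 134.3]
(50, 25, 16) [ 5.5321e+02 -1.3070e+01  2.1845e+02  5.0000e-02  4.4000e-01] tipback z 89.8 B [110.9 109.3]
(65, 38, 14) [5.5208e+02 1.1470e+01 1.9472e+02 5.0000e-02 6.6000e-01] tipback z 58.5 B [135.4  76.9]
(80, 50, 10) [5.5121e+02 3.0450e+01 1.6600e+02 5.0000e-02 8.7000e-01] tipback z 23.6 B [150.7  39.3]
(86, 55, 6) [5.5087e+02 3.7870e+01 1.5465e+02 5.0000e-02 9.6000e-01] tipback z 10.0 B [153.9  23.3]
(89, 57, 4) [5.5072e+02 4.1040e+01 1.4843e+02 5.0000e-02 9.9000e-01] tipback z 3.0 B [155.   15.2]
```

play_rows(deltas=[0,-3,0,0,0,0,0.56,0,-6,0,0,0,0,0.56,0,-9,0,0,0,0,0.56,0,-12,0,0,0,0,0.56,0,-14,0,0,0,0,0.56,0,-16,0,0,0,0,0.56,0,-18,0,0,0,0,0.56,0,-20,0,0,0,0,0.56,0,-20,0,0,0,0,0.56,0,-20,0,0,0,0,0.56])

```text
clock: 8.12
eef_pos: [554.3, -65.2, 241.9]
tool_rot: [3.138, 0.005, 0.047]
force: [0.3, -0.7, 0.1]
width: 47.8
gripper_force: 0.0
```

```bash
python3 - <<'E'
from h import *
rows([(*wp(a,t,s,48)[0],) for a,t,s in [(25,5,20),(30,9,20),(36,14,18),(42,19,17)]])
a=get_image("side")[140:260,235:355,::-1];w=get_image("wrist")[100:420,160:520,::-1]
b=np.zeros((480,900,3),np.uint8);b[:400,:400]=cv2.resize(a,(400,400),interpolation=cv2.INTER_CUBIC);b[:356,400:800]=cv2.resize(w,(400,356))
cv2.imwrite("pics/s3.png",b[:400,:800])
E
```

```text
8.125 [554.3 -65.2 241.9] [3.138 0.005 0.047] [ 0.34 -0.67  0.05] 47.8
[1.3, 0.0, 0.8] [-0.083, 0.005, 0.001]
[1.3, -11.0, 4.1] [-0.153, 0.005, 0.001]
[1.3, -24.1, 7.4] [-0.24, 0.005, 0.002]
[1.4, -36.6, 13.0] [-0.328, 0.005, 0.002]
```

View pics/s3.png

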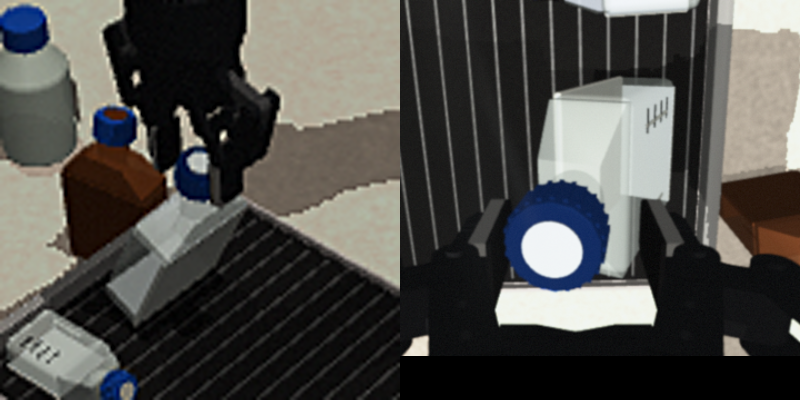

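The flask is past balance and leans on the front finger. I'll lower it step by step with the tool tilting along.

play_rows(deltas=[0,0,0,-0.04,0,0,0.56,0,0,1,-0.083,0,0,0.56,0,-4,2,-0.106,0,0,0.56,0,-7.5,3,-0.13,0,0,0.56,0,-11,4,-0.153,0,0,0.56,0,-15.5,5,-0.182,0,0,0.56,0,-20,6.5,-0.211,0,0,0.56,0,-24,7.5,-0.24,0,0,0.56,0,-30,10,-0.284,0,0,0.56,0,-36.5,13,-0.328,0,0,0.56])

```text
clock: 9.48
eef_pos: [552.7, -28.5, 228.8]
tool_rot: [2.808, 0.004, 0.047]
force: [0.0, 0.2, -1.0]
width: 47.8
gripper_force: 0.1
```

```bash
python3 - <<'E'
from h import *
rows([(*wp(a,t,s,48)[0],) for a,t,s in [(44,20,17),(48,24,16),(52,28,16),(56,32,15),(60,36,15)]])
a=get_image("side")[140:260,235:355,::-1];w=get_image("wrist")[100:420,160:520,::-1]
b=np.zeros((480,900,3),np.uint8);b[:400,:400]=cv2.resize(a,(400,400),interpolation=cv2.INTER_CUBIC);b[:356,400:800]=cv2.resize(w,(400,356))
cv2.imwrite("pics/s4.png",b[:400,:800])
E
```

```text
9.475 [552.7 -28.5 228.8] [2.808 0.004 0.047] [ 0.02  0.17 -1.01] 47.8
[1.3, -4.6, 1.5] [-0.015, 0.004, 0.002]
[1.3, -13.3, 2.9] [-0.085, 0.004, 0.002]
[1.3, -21.8, 5.8] [-0.155, 0.004, 0.002]
[1.3, -30.3, 8.4] [-0.225, 0.004, 0.003]
[1.4, -38.3, 12.5] [-0.294, 0.004, 0.003]
```

play_rows(deltas=[0,-4.5,1.5,-0.015,0,0,0.56,0,-9,2,-0.05,0,0,0.56,0,-13.5,3,-0.085,0,0,0.56,0,-17.5,4.5,-0.12,0,0,0.56,0,-22,6,-0.155,0,0,0.56,0,-26,7,-0.19,0,0,0.56,0,-30.5,8.5,-0.225,0,0,0.56,0,-34.5,10.5,-0.26,0,0,0.56,0,-38.5,12.5,-0.294,0,0,0.56,0,-38.5,12.5,-0.294,0,0,0.56])

```text
clock: 10.82
eef_pos: [550.7, 4.9, 203.5]
tool_rot: [2.515, 0.006, 0.049]
force: [-0.1, -0.3, -0.6]
width: 48.2
gripper_force: 0.2
```

```bash
python3 - <<'E'
from h import *
rows([(*wp(a,t,s,48)[0],) for a,t,s in [(62,37,15),(65,40,14),(68,43,14),(72,46,13),(76,49,12)]])
a=get_image("side")[140:260,235:355,::-1];w=get_image("wrist")[100:420,160:520,::-1]
b=np.zeros((480,900,3),np.uint8);b[:400,:400]=cv2.resize(a,(400,400),interpolation=cv2.INTER_CUBIC);b[:356,400:800]=cv2.resize(w,(400,356))
cv2.imwrite("pics/s5.png",b[:400,:800])
E
```

```text
10.825 [550.7   4.9 203.5] [2.515 0.006 0.049] [-0.07 -0.33 -0.55] 48.2
[1.7, -3.2, 1.5] [-0.019, 0.003, 0.006]
[1.7, -9.8, 2.4] [-0.071, 0.003, 0.007]
[1.8, -16.2, 4.6] [-0.124, 0.003, 0.007]
[1.8, -25.1, 7.6] [-0.176, 0.003, 0.007]
[1.9, -33.7, 11.2] [-0.229, 0.003, 0.007]
```

View pics/s5.png

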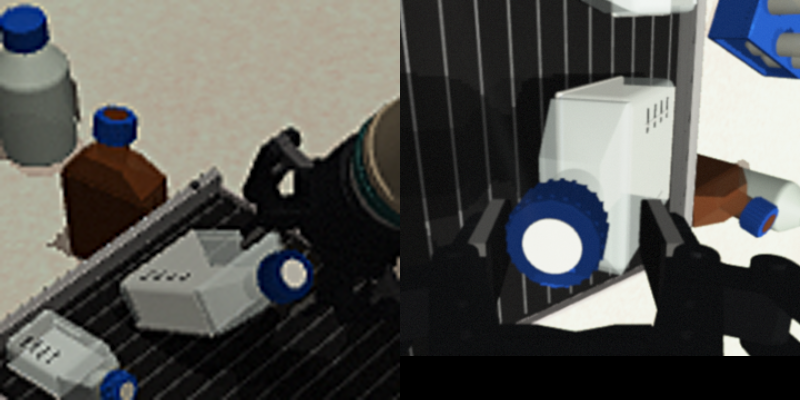

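Flask is at about 60°, cap resting on the lower finger (cap near (290,275) in the left panel). Continue.

play_rows(deltas=[0,-3,1.5,-0.019,0,0,0.56,0,-6.5,2,-0.045,0,0,0.56,0,-10,2.5,-0.071,0,0,0.56,0,-13,3.5,-0.098,0,0,0.56,0,-16,4.5,-0.124,0,0,0.56,0,-20.5,6,-0.15,0,0,0.56,0,-25,7.5,-0.176,0,0,0.56,0,-29.5,9.5,-0.203,0,0,0.56,0,-33.5,11,-0.229,0,0,0.56,0,-33.5,11,-0.229,0,0,0.56])

```text
clock: 12.18
eef_pos: [549.6, 25.1, 175.0]
tool_rot: [2.286, 0.006, 0.048]
force: [0.6, 0.9, -0.3]
width: 48.1
gripper_force: 0.2
```

```bash
python3 - <<'E'
from h import *
for a,t,s in [(78,50,11),(80,51,10),(82,53,9),(84,54,7.5),(86,55,6),(88,56,4)]: print(wp(a,t,s,48)[1])
rows([(*wp(a,t,s,48)[0],) for a,t,s in [(78,50,11),(80,51,10),(82,53,9),(84,54,7.5),(86,55,6),(88,56,4)]])
for n in("side","scene"):
    im=get_image(n);hsv=cv2.cvtColor(im,cv2.COLOR_RGB2HSV)
    m=cv2.inRange(hsv,(105,140,60),(125,255,255));k,l,st,ce=cv2.connectedComponentsWithStats(m)
    print(n,[(st[i,4],ce[i].round(1).tolist()) for i in range(1,k) if st[i,4]>20 and 220<ce[i][0]<340])
    print("pred cap mid",[ (phi,proj(n,[H[0]-YW*u,H[1]+u,118+v])[0].round(1).tolist()) for phi in(72,76,80) for f in[np.radians(phi)] for u,v in[(-25.8*np.cos(f)+141*np.sin(f),25.8*np.sin(f)+141*np.cos(f))]])
E
```

```text
28.23154240010917
23.64133863857817
18.978054799335837
14.537747866550312
10.02447220376186
5.723564741423388
12.175 [549.6  25.1 175. ] [2.286 0.006 0.048] [ 0.57  0.93 -0.27] 48.1
[1.9, -5.3, 0.5] [-0.017, 0.002, 0.006]
[1.9, -10.0, 1.4] [-0.034, 0.002, 0.006]
[1.9, -14.4, 2.1] [-0.069, 0.002, 0.006]
[2.0, -19.1, 2.8] [-0.087, 0.002, 0.006]
[2.0, -23.7, 3.7] [-0.104, 0.002, 0.006]
[2.0, -28.3, 4.3] [-0.122, 0.002, 0.006]
side [(np.int32(112), [241.9, 146.7]), (np.int32(95), [268.9, 178.1]), (np.int32(69), [269.3, 255.4])]
pred cap mid [(72, [325.8, 233.3]), (76, [327.2, 237.1]), (80, [328.5, 240.7])]
scene [(np.int32(44), [250.5, 212.9]), (np.int32(26), [278.3, 270.5])]
pred cap mid [(72, [320.8, 244.4]), (76, [322.2, 247.4]), (80, [323.4, 250.4])]
```

play_rows(deltas=[0,-2.5,0,-0.01,0,0,0.56,0,-5,0.5,-0.017,0,0,0.56,0,-7.5,1,-0.025,0,0,0.56,0,-10,1.5,-0.034,0,0,0.56,0,-12,1.5,-0.05,0,0,0.56,0,-14.5,2,-0.069,0,0,0.56,0,-17,2.5,-0.08,0,0,0.56,0,-19,3,-0.087,0,0,0.56,0,-21.5,3,-0.095,0,0,0.56,0,-23.5,3.5,-0.104,0,0,0.56])

```text
clock: 13.52
eef_pos: [549.1, 37.1, 155.8]
tool_rot: [2.182, 0.005, 0.047]
force: [-0.6, -0.6, -0.4]
width: 48.1
gripper_force: 0.1
```

```bash
python3 - <<'E'
from h import *
rows([(*wp(a,t,s,48)[0],) for a,t,s in [(87,55.5,5),(88,56,4),(89,57,3)]])
a=get_image("side")[170:270,250:370,::-1];w=get_image("wrist")[100:420,160:520,::-1]
b=np.zeros((480,900,3),np.uint8);b[:400,:400]=cv2.resize(a,(400,400),interpolation=cv2.INTER_CUBIC);b[:356,400:800]=cv2.resize(w,(400,356))
cv2.imwrite("pics/s6.png",b[:400,:800])
E
```

```text
13.525 [549.1  37.1 155.8] [2.182 0.005 0.047] [-0.61 -0.64 -0.38] 48.1
[1.8, -3.6, 0.1] [-0.009, 0.002, 0.005]
[1.8, -6.0, 0.2] [-0.018, 0.002, 0.005]
[1.8, -8.2, 0.1] [-0.035, 0.002, 0.005]
```

play_rows(deltas=[0,-2,0,-0.005,0,0,0.56,0,-3.5,0,-0.009,0,0,0.56,0,-5,0,-0.014,0,0,0.56,0,-6,0,-0.018,0,0,0.56,0,-7,0,-0.025,0,0,0.56,0,-7,0,-0.025,0,0,0.56])

```text
clock: 14.38
eef_pos: [548.8, 41.2, 149.9]
tool_rot: [2.157, 0.005, 0.047]
force: [0.4, -0.2, -0.9]
width: 47.7
gripper_force: 0.2
```

```bash
python3 - <<'E'
from h import *
rows([(*wp(a,t,s,48)[0],) for a,t,s in [(88,56,4),(89,57,3),(90,57,2)]])
p0=read_state()['eef_pos']
print("withdraw +y20:",Ro.from_euler('xyz',read_state()['tool_rot']).inv().apply([-.9,20,0]).round(1),"up10",Ro.from_euler('xyz',read_state()['tool_rot']).inv().apply([0,0,10]).round(1))
E
```

```text
14.375 [548.8  41.2 149.9] [2.157 0.005 0.047] [ 0.36 -0.18 -0.87] 47.7
[1.9, 1.2, 0.2] [0.007, 0.002, 0.005]
[1.9, -1.0, 0.0] [-0.011, 0.002, 0.005]
[1.9, -3.4, 0.3] [-0.011, 0.002, 0.005]
withdraw +y20: [  0.  -11.1 -16.7] up10 [-0.1  8.3 -5.5]
```

play_rows(deltas=[0,-1,0.5,0,0,0,0.56,0,-2,1,0,0,0,0.56,0,-3,1.5,0,0,0,0.56,0,-3,1.5,0,0,0,0.56])

```text
clock: 14.88
eef_pos: [548.8, 41.3, 146.8]
tool_rot: [2.157, 0.005, 0.047]
force: [-0.7, 0.5, -0.4]
width: 47.8
gripper_force: 0.0
```

```bash
python3 - <<'E'
from h import *
rows([])
a=get_image("side")[170:270,250:370,::-1];w=get_image("wrist")[60:440,140:540,::-1]
b=np.zeros((600,800,3),np.uint8);b[:400,:400]=cv2.resize(a,(480,400),interpolation=cv2.INTER_CUBIC)[:,:400];b[:380,400:800]=w
cv2.imwrite("pics/s7.png",b[:400,:800])
E
```

```text
14.875 [548.8  41.3 146.8] [2.157 0.005 0.047] [-0.73  0.53 -0.36] 47.8
```

View pics/s7.png

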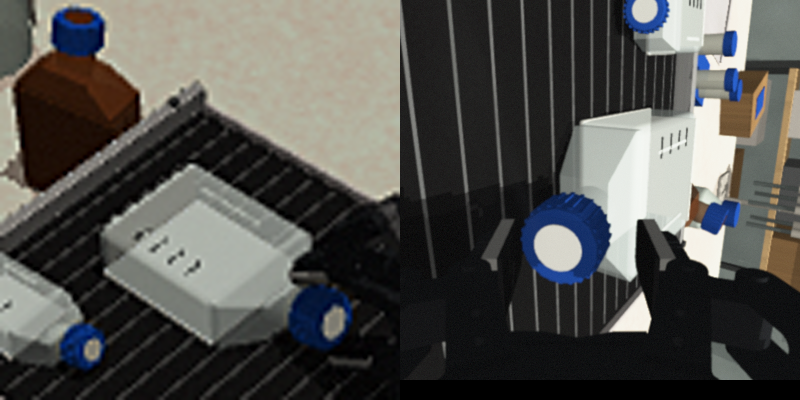

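play_rows(deltas=[0,-1,-2,0,0,0,0.56,0,-2,-3.5,0,0,0,0.56,0,-3,-5,0,0,0,0.56,0,-4.5,-7,0,0,0,0.56,0,-6,-9,0,0,0,0.56,0,-8,-12,0,0,0,0.56,0,-10,-15,0,0,0,0.56,0,-16,-24,0,0,0,0.56,0,-24,-36,0,0,0,0.56,0,-30,-46,0,0,0,0.56])

```text
clock: 16.23
eef_pos: [546.7, 92.3, 151.9]
tool_rot: [2.147, 0.004, 0.042]
force: [-0.8, -4.7, 12.8]
width: 47.4
gripper_force: 0.0
```

```bash
python3 - <<'E'
from h import *
rows([(547,110,175,.06,.3),(547,110,175,.06,.0)])
p=lambda n,q:proj(n,q)[0]
for n in("side","scene"):
    im=get_image(n);hsv=cv2.cvtColor(im,cv2.COLOR_RGB2HSV)
    m=cv2.inRange(hsv,(105,140,60),(125,255,255));k,l,st,ce=cv2.connectedComponentsWithStats(m)
    print(n,[(st[i,4].item(),ce[i].round(1).tolist()) for i in range(1,k) if st[i,4]>20 and 220<ce[i][0]<350])
    for u,v in[(141,26),(141,36)]: print("pred",proj(n,[H[0]-YW*u,H[1]+u,118+v])[0].round(1))
    np.save(n+"_im.npy",im)
E
```

```text
16.225 [546.7  92.3 151.9] [2.147 0.004 0.042] [-0.77 -4.7  12.81] 47.4
[1.0, 9.8, -27.4] [0.695, 0.014, -0.012]
[1.0, 9.8, -27.4] [0.995, 0.012, -0.014]
side [(129, [242.1, 147.4]), (101, [268.7, 178.2]), (136, [329.1, 247.8]), (69, [269.3, 255.4])]
pred [330.6 249.4]
pred [330.6 246.4]
scene [(45, [250.5, 212.8]), (64, [324.6, 256.0]), (26, [278.3, 270.3])]
pred [325.3 257.8]
pred [325.4 255. ]
```

play_rows(deltas=[0,16,-11,0,0,0,0.56,0,33,-22,0,0,0,0.4,0,45,-30,0.15,0,0,0.2,0,45,-30,0.3,0,0,0,0,45,-30,0.45,0,0,0,0,45,-30,0.6,0,0,0,0,45,-30,0.75,0,0,0,0,45,-30,0.9,0,0,0,0,45,-30,0.995,0.012,-0.014,0,0,45,-30,0.995,0.012,-0.014,0])

```text
clock: 17.58
eef_pos: [547.0, 93.1, 202.7]
tool_rot: [-3.132, -0.0, 0.059]
force: [-0.5, 0.3, -0.1]
width: -0.0
gripper_force: 0.0
```

```bash
python3 - <<'E'
from h import *
rows([(549.5,100,150,.06,0),(549.5,100,125,.06,0)])
E
```

```text
17.575 [547.   93.1 202.7] [-3.132 -0.     0.059] [-0.46  0.33 -0.12] -0.0
[2.9, -6.2, 52.8] [-0.01, -0.0, -0.001]
[2.9, -6.0, 77.8] [-0.01, -0.0, -0.001]
```

play_rows(deltas=[3,-6,20,0,0,0,0,3,-6,40,-0.01,0,0,0,3,-6,55,-0.01,0,0,0,3,-6,65,-0.01,0,0,0,3,-6,72,-0.01,0,0,0,3,-6,76,-0.01,0,0,0,3,-3,76,-0.01,0,0,0,3,2,76,-0.01,0,0,0,3,6,76,-0.01,0,0,0,3,10,76,-0.01,0,0,0])

```text
clock: 18.82
eef_pos: [550.2, 86.9, 125.4]
tool_rot: [-3.141, 0.001, 0.064]
force: [0.3, -0.5, -0.0]
width: -0.2
gripper_force: 0.0
```

```bash
python3 - <<'E'
from h import *
rows([(551,60,126,.064,0)])
c=camera_info("wrist");im=get_image("wrist");cv2.imwrite("pics/w8.png",im[:,:,::-1])
hsv=cv2.cvtColor(im,cv2.COLOR_RGB2HSV)
m=cv2.inRange(hsv,(105,140,40),(125,255,255));k,l,st,ce=cv2.connectedComponentsWithStats(m)
print([(st[i].tolist(),ce[i].round(1).tolist()) for i in range(1,k) if st[i,4]>80])
E
```

```text
18.825 [550.2  86.9 125.4] [-3.141e+00  1.000e-03  6.400e-02] [ 0.33 -0.52 -0.04] -0.2
[-0.9, 26.9, -0.6] [-0.001, 0.001, -0.0]
[([384, 277, 93, 74, 3870], [436.6, 308.3])]
```

play_rows(deltas=[0,4,0,0,0,0,0,0,8,0,0,0,0,0,0,12,0,0,0,0,0,0,16,0,0,0,0,0,0,20,0,0,0,0,0,0,24,0,0,0,0,0,0,28,0,0,0,0,0,0,32,0,0,0,0,0,0,36,0,0,0,0,0,0,40,0,0,0,0,0])

```text
clock: 20.12
eef_pos: [552.6, 47.3, 125.2]
tool_rot: [-3.14, 0.001, 0.064]
force: [-0.1, 0.3, 0.0]
width: 0.0
gripper_force: 0.2
```

```bash
python3 - <<'E'
from h import *
rows([])
c=camera_info("wrist");im=get_image("wrist");cv2.imwrite("pics/w9.png",im[:,:,::-1])
hsv=cv2.cvtColor(im,cv2.COLOR_RGB2HSV)
m=cv2.inRange(hsv,(105,140,40),(125,255,255));k,l,st,ce=cv2.connectedComponentsWithStats(m)
print([(st[i].tolist(),ce[i].round(1).tolist()) for i in range(1,k) if st[i,4]>80])
def seg(im):
    h=cv2.cvtColor(im,cv2.COLOR_RGB2HSV);m=cv2.inRange(h,(105,140,60),(125,255,255));k,l,st,ce=cv2.connectedComponentsWithStats(m)
    return [(st[i,4].item(),ce[i].round(1).tolist()) for i in range(1,k) if st[i,4]>20 and 220<ce[i][0]<350]
print(seg(get_image("side")))
E
```

```text
20.125 [552.6  47.3 125.2] [-3.14e+00  1.00e-03  6.40e-02] [-0.08  0.28  0.02] 0.0
[([551, 2, 89, 83, 4489], [602.2, 43.6]), ([352, 277, 82, 59, 3079], [393.2, 303.6])]
[(118, [242.0, 146.9]), (96, [268.9, 178.1]), (69, [269.3, 255.4])]
```

play_rows(deltas=[0,4,0,0,0,0,0,0,8,0,0,0,0,0,0,12,0,0,0,0,0,0,16,0,0,0,0,0,0,20,0,0,0,0,0,0,22,0,0,0,0,0,0,24,0,0,0,0,0,0,26,0,0,0,0,0,0,26,0,0,0,0,0])

```text
clock: 21.35
eef_pos: [554.3, 21.3, 125.1]
tool_rot: [-3.141, 0.001, 0.064]
force: [-1.0, 0.5, -1.0]
width: 0.1
gripper_force: 0.0
```

play_rows(deltas=[0,1,0,0,0,0,0,0,2,0,0,0,0,0,0,2,0,0,0,0,0])

```text
clock: 21.72
eef_pos: [554.4, 19.5, 125.1]
tool_rot: [-3.141, 0.001, 0.064]
force: [0.5, 0.1, -0.8]
width: 0.1
gripper_force: 0.1
```

play_rows(deltas=[0,1,0,0,0,0,0,0,2,0,0,0,0,0,0,2,0,0,0,0,0])

```text
clock: 22.1
eef_pos: [554.6, 17.4, 125.1]
tool_rot: [-3.141, 0.001, 0.064]
force: [0.2, -0.5, 0.4]
width: 0.1
gripper_force: 0.0
```

play_rows(deltas=[0,1,0,0,0,0,0,0,1.5,0,0,0,0,0,0,1.5,0,0,0,0,0])

```text
clock: 22.48
eef_pos: [554.7, 16.0, 125.2]
tool_rot: [-3.141, 0.001, 0.064]
force: [1.2, 0.4, -0.5]
width: -0.2
gripper_force: 0.1
```

play_rows(deltas=[0,1,0,0,0,0,0,0,1.5,0,0,0,0,0,0,1.5,0,0,0,0,0])

```text
clock: 22.85
eef_pos: [554.5, 15.6, 125.1]
tool_rot: [-3.139, 0.001, 0.065]
force: [-0.5, 4.9, 0.4]
width: 0.2
gripper_force: 2.2
```

```bash
python3 - <<'E'
from h import *
rows([])
im=get_image("wrist");cv2.imwrite("pics/w10.png",im[:,:,::-1])
hsv=cv2.cvtColor(im,cv2.COLOR_RGB2HSV)
m=cv2.inRange(hsv,(105,140,40),(125,255,255));k,l,st,ce=cv2.connectedComponentsWithStats(m)
print([(st[i].tolist(),ce[i].round(1).tolist()) for i in range(1,k) if st[i,4]>80])
E
```

```text
22.85 [554.5  15.6 125.1] [-3.139e+00  1.000e-03  6.500e-02] [-0.47  4.92  0.44] 0.2
[([467, 0, 83, 82, 4449], [513.4, 40.1]), ([352, 278, 81, 58, 3069], [392.7, 303.7])]
```

play_rows(deltas=[0,-1,0,0,0,0,0,0,-4,0,0,0,0,0,0,-15,0,0,0,0,0,0,-30,0,0,0,0,0,0,-40,-30,0,0,0,0,0,-40,-80,0,0,0,0,0,-40,-130,0,0,0,0,0,-20,-180,0,0,0,0,0,20,-220,0,0,0,0,0,60,-220,0,0,0,0])

```text
clock: 24.15
eef_pos: [561.0, -45.3, 349.0]
tool_rot: [-3.141, -0.007, 0.066]
force: [0.0, 0.2, -0.9]
width: 0.3
gripper_force: 0.0
```

play_rows(deltas=[0,0,0,0,0,0,0,0,0,0,0,0,0,0,0,0,0,0,0,0,0])

```text
clock: 24.52
eef_pos: [558.7, -43.6, 344.7]
tool_rot: [-3.14, 0.002, 0.067]
force: [0.0, 1.0, 0.5]
width: 0.1
gripper_force: 0.0
```

```bash
python3 - <<'E'
from h import *
rows([])
c=camera_info("wrist");im=get_image("wrist");cv2.imwrite("pics/w11.png",im[:,:,::-1])
hsv=cv2.cvtColor(im,cv2.COLOR_RGB2HSV)
m=cv2.inRange(hsv,(105,140,40),(125,255,255));k,l,st,ce=cv2.connectedComponentsWithStats(m)
for i in range(1,k):
    if st[i,4]>150: print(st[i].tolist(),ce[i].round(1).tolist(),"at z144:",plane("wrist",ce[i],144,c).round(1))
# predicted flask outline if flush: heel in rocker frame (-17,-154)
Rr=Ro.from_euler('z',.0645);o=np.array([570,3.5,118])
P=lambda pts:proj("wrist",Rr.apply(pts)+o,c).round(0).tolist()
for xc in(-17,):print("flush",P([(xc-42,-154,37),(xc+42,-154,37),(xc-42,-59,37),(xc+42,-59,37),(xc,-3,28.5),(xc,-13,25)]))
print("rail",P([(-100,-154,15),(0,-154,15),(100,-154,15),(0,-164,15)]))
g=cv2.cvtColor(im,cv2.COLOR_RGB2GRAY).astype(int)
for xw in(530,545,560,575,590):
    ys=np.arange(-185,-95,2.5);print(xw,[int(g[int(round(v)),int(round(u))]) if 0<=u<640 and 0<=v<480 else -1 for u,v in proj("wrist",[(xw,y,155) for y in ys],c)])
E
```

```text
24.525 [558.7 -43.6 344.7] [-3.14e+00  2.00e-03  6.70e-02] [0.04 0.98 0.47] 0.1
[547, 84, 93, 102, 5143] [596.0, 132.1] at z144: [ 647.4 -294.3  144. ]
[313, 88, 21, 30, 495] [324.2, 102.3] at z144: [653.9 -41.7 144. ]
[271, 194, 27, 38, 813] [284.9, 211.9] at z144: [552.2 -11.2 144. ]
[497, 285, 38, 35, 741] [513.7, 299.7] at z144: [ 476.3 -250.8  144. ]
[621, 320, 19, 37, 473] [631.8, 336.6] at z144: [ 440.5 -393.1  144. ]
flush [[431.0, 256.0], [439.0, 167.0], [332.0, 256.0], [333.0, 167.0], [273.0, 211.0], [284.0, 210.0]]
rail [[422.0, 287.0], [430.0, 191.0], [438.0, 82.0], [440.0, 191.0]]
530 [25, 26, 27, 27, 29, 28, 23, 26, 28, 28, 26, 77, 96, 117, 144, 242, 195, 196, 223, 245, 244, 244, 243, 244, 243, 244, 244, 244, 244, 244, 245, 244, 244, 244, 244, 244]
545 [173, 174, 180, 178, 172, 173, 178, 171, 175, 168, 169, 173, 172, 118, 115, 237, 224, 195, 204, 241, 244, 243, 244, 245, 244, 244, 244, 244, 244, 244, 245, 243, 244, 245, 244, 244]
560 [176, 174, 173, 167, 172, 179, 174, 174, 175, 174, 178, 171, 165, 136, 117, 199, 239, 195, 195, 236, 244, 244, 244, 244, 244, 244, 244, 243, 244, 243, 244, 244, 244, 243, 244, 244]
575 [169, 171, 167, 167, 171, 174, 178, 176, 177, 173, 174, 178, 176, 144, 118, 145, 240, 206, 195, 218, 244, 244, 244, 244, 244, 244, 244, 244, 243, 245, 244, 244, 244, 244, 244, 244]
590 [170, 178, 173, 173, 170, 169, 177, 171, 166, 170, 176, 179, 177, 173, 121, 133, 231, 221, 196, 195, 241, 243, 244, 244, 157, 246, 244, 244, 244, 243, 147, 245, 244, 244, 244, 236]
```

```bash
python3 -c "
from cell import finish_job
print(finish_job())"
```

```text
the job is handed in; nothing more can be done
None
```

The large flask was lowered gently onto its growth face and pushed by its cap until the base met the end rail, then I handed the job in at about 24.5 s. My last wrist-camera measurement put it flush and parallel to the rail; while backing away the gripper body pressed the far end rail at about 13 N, under the 40 N limit.

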